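# Let the purple hair roller out of the rack

### The arm

A 6-joint arm with a two-finger parallel gripper is mounted at the origin on the work surface. World frame = base frame: x ahead of the robot, y to its left, z up, the work surface at z = 0. Lengths are in mm, angles in rad, forces in N, time in s.
With the tool pointing down it reaches from about 300 to 950 mm from the base axis. Payload 3.1 kg.
Tool frame: the origin (TCP) lies between the finger pads; the fingertips stand 22 mm ahead of it and the grasp point (between the pads) lies 3 mm ahead of it; y points along the fingers, x is the direction in which the jaws open and shut, and the axes are right-handed (so a half turn about y gives the same grasp; the last joint's range is limited). The gripper opens to 85 mm and grips with 20 to 120 N. Pads are 22 mm wide; open, the fingers measure 114 mm over their backs; the gripper's body (76 mm by 85 mm) begins 54 mm behind the grasp point. The pads swing forward as they close: fully open they stand 13 mm farther back than shut.
Start: joints at [1.169, 0.308, 1.634, -0, 1.2, -0.07], TCP at [203.617, 590.908, 253.272] pointing down, gripper open.
Joint ranges: [-3.06, 3.06], [-0.79, 1.96], [0.05, 2.63], [-1.19, 4.34], [0.05, 2.64], [-2.94, 2.94]. Speed limits (rad/s): [2.79, 2.79, 3.14, 3.14, 3.14, 3.14].

### API

Orientations are given as a unit quaternion [x, y, z, w].
In Python, from cell import ctrl gives the robot as it stands.
- The arm moves only by the tool jog_arm, never from a script. Its argument "steps" is a list of rows, each a list of 3 entries, a list of its own where there are three numbers: the turn, a rotation vector about the world's x, y, z in degrees, then the shift along the world's x, y, z in mm, then the finger opening in mm, from 0 to 85.4. A call has exactly 8 rows; each row shifts and turns the commanded pose from where the row before left it; what a row does not reach is not made up. A row lasts 1/8 s, in which the tool goes at most 62.5 mm and 10.7 degrees, less where a joint would pass 70% of its speed; a pose out of reach is approached as far as the arm can. A call is refused whole if a number of a shift passes 62.5 or a number of a turn 10.7, either way. A call with a gripper value outside its range is refused whole. The fingers move at their own pace and stop on an object; "newtons" is the grip in N (left out, the last holds). Time passes only in rows, so rows that do not move let the fingers close, or fill a call up. It gives the time, the measured TCP pose, the force and the opening at its end, in the units of the state.
- ctrl.get_state(): the state, without advancing time (a new reading comes with each control period).
- ctrl.grab_frame(name): name is "side" or "top"; returns a dict with "pixels" (400x640x3 uint8, red, green, blue), "K" (3x3 intrinsics, pixels), "R" (3x3) and "t" (3): a world point X has camera coordinates R X + t. Camera axes: x right, y down, z forward; pixel columns grow to the right and rows downward; lengths in mm; the calibration is good to about 2 mm. A picture is of the moment at which its call begins. There is no depth.
- ctrl.finish_job(): hands the job in, once; it reports no verdict.
The state is a dict: "t": time; "joint_positions": joint angles; "qd": joint speeds; "effort": joint torques, N m; "eef_pos": TCP position; "tcp_rot": TCP orientation; "wrist_force": force on the tool from outside, world axes, zero at the start; "torque": the same for the moment, N m; "width": opening from 0.0 (shut) to 1.0 (fully open).
Only numpy, scipy, OpenCV 4.12 (cv2) and the standard library are available. Lean on these libraries where they do the work, as an engineer would, in place of code of your own. Each camera call takes 0.05 s, during which the arm holds its last target. There are 200 camera calls.

### The job

Press down the rear paddle of the lever over the lane that holds the purple hair roller, so that its gate lifts and the roller rolls out into the tray in front, then let the lever come back up so that the gate is shut again. The green roller must stay in its lane behind its gate. Do not touch the rollers or the gates themselves, and leave the things lying around the rack where they are.

Things in the scene. Friction and masses are not known exactly. Their poses are not given: they have to be found in the camera images.
- rack: White hair-roller rack fixed to the ledge, 156 mm wide. Origin on the ledge under mid-lane; x runs along the lanes from rear (paddles) to front (tray), y to the left lane. Two open lanes (centres y = +37.5 left, -37.5 right) slope 14 deg down to x = 45; then one shared tray to x = 125, floor 5-12 mm high, rim 34. A yellow seesaw lever runs over each lane, axle at x = -40, 80 high, posts 90.
- lever_left (a joint): Angle of the left lane's rocking lever, rad: 0 at rest with the gate shut, 0.5 at its stop with the paddle fully down and the gate fully lifted. The gate clears a roller at about 0.37. It is sprung: about 2 N on the paddle starts it, about 5 N holds it at the stop, and it returns to 0 by itself when let go.
- lever_right (a joint): The same for the right lane's lever.
- paddle_left (a point): Middle of the top of the left lever's yellow paddle, 46 long x 38 mm wide, behind the rack's rear end, 73 mm behind the axle. Top 86 mm above the ledge at rest; it sinks 36 mm in all to the stop, moving about 12 mm toward the axle as it tilts. Nothing stands under it. Its axes are those of the rack, tilting with the lever.
- paddle_right (a point): The same for the right lever; the two paddles' centres are 75 mm apart, with 37 mm between them.
- gate_left (a point): Yellow fork on the front end of the left lever, 54 mm wide, a prong 56 mm long at each side hanging 60 mm in front of the axle down to the lane floor. The point is midway between the prongs, 50 mm above the ledge when shut.
- gate_right (a point): The same for the right lever.
- roller_purple: Purple ribbed hard-plastic hair roller, a cylinder of diameter 32 mm, 64 long, about 30 g, lying across one lane against its gate. Which lane varies. Origin at its centre (at the start near x = 1 mm in the rack's frame, 40 mm up); y is its long axis.
- roller_green: Green roller of the same size, in the other lane.
- lotion_pot: White ceramic lotion pot with blue screw lid, 70 mm across, 54 high; origin at the centre of its underside.
- pin_box: Steel bobby pin box, 77 x 52 x 26 mm; origin at the centre of its underside, x its long side.
- glasses_case: Purple plastic sunglasses case, 157 x 64 x 45 mm; origin at the centre of its underside, x its long side.
- hair_pick: Dark wooden hair pick lying flat, about 180 x 62 x 7 mm; origin on its underside at the root of the teeth, which point along x.
There are look-alikes about, which are no part of the job. Of the things shaped like the roller_purple, the purple one is meant. There is more than one size of the roller_green; the job needs the smaller.

How it is judged:
By the outcome, as a careful person would: the job done as asked, in the order asked, and still so for the second after the job is handed in, with the robot touching nothing.
It also fails if it takes over 32 s, if anything falls off the work surface, if the arm or the gripper's body presses on something with over 40 N, if the wrist force passes 120 N, or if a joint passes its speed limit or range.

## Working session

There is one attempt and no reset: what is moved stays moved. The work goes in short steps, Python scripts to look and compute and a tool call to move; the robot and the scene stay as the last step left them, time stands still between calls to the robot, and variables do not carry over. Pictures are saved under pics/ and viewed, about 8 in all and at most 12, crops included, and the job is handed in when it is done.

Besides the shell and the picture viewer there is one more tool, called as name(argument=value, ...) on one line, values as JSON. jog_arm: Moves the arm, as the interface text tells. Its arguments: {"type":"object","properties":{"steps":{"type":"array"},"newtons":{"type":"number"}},"required":["steps"]}

```bash
mkdir -p pics; ls; python3 - <<'E'
from cell import ctrl
import cv2,pickle
for n in("side","top"):
    f=ctrl.grab_frame(n);pickle.dump(f,open(n+".pkl","wb"));cv2.imwrite(f"pics/{n}0.png",f["pixels"][:,:,::-1])
    print(n,f["K"],f["R"],f["t"])
s=ctrl.get_state();print(s["eef_pos"],s["tcp_rot"],s["wrist_force"],s["t"])
E
```

```text
pics
side [[364.31154085   0.         318.98531185]
 [  0.         364.31154085 199.84057073]
 [  0.           0.           1.        ]] [[ 0.86941432 -0.49370445 -0.01935631]
 [-0.32636881 -0.54444127 -0.77270117]
 [ 0.37094763  0.67811476 -0.63447477]] [-454.66951647  279.81543468  534.50545297]
top [[402.25619163   0.         322.31044177]
 [  0.         402.25619163 197.81169369]
 [  0.           0.           1.        ]] [[ 3.02808337e-04 -9.99807574e-01  1.96143619e-02]
 [-9.96946252e-01 -1.83351510e-03 -7.80692563e-02]
 [ 7.80901970e-02 -1.95308246e-02 -9.96754969e-01]] [ 30.56256068 564.3388345  855.22967278]
[203.38239639 590.24216385 252.14998877] [ 0.57610833  0.40992633 -0.41118734 -0.57531259] [-0.63231301 -0.07987915 -0.67977206] 0.1
```

View pics/top0.png

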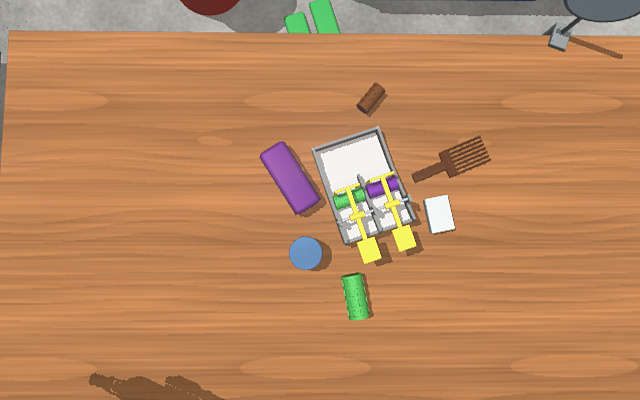

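View pics/side0.png

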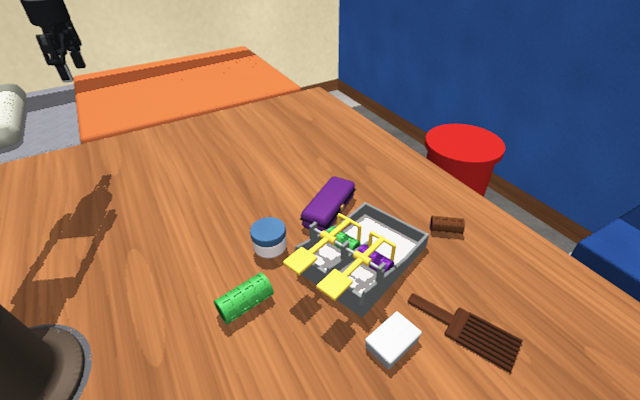

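The top picture shows the purple roller in the right lane at (382,187), with its paddle at (403,238). The left lane holds the green roller, with its paddle at (369,250). In the side view the paddles are at (336,284) for right and (301,261) for left. I'll triangulate them.

```bash
cat > h.py <<'E'
import numpy as np,cv2,pickle
from scipy.spatial.transform import Rotation as Ro
def P(f): return f["K"]@np.c_[f["R"],f["t"]]
def tri(fa,a,fb,b):
    X=cv2.triangulatePoints(P(fa),P(fb),np.array(a,float),np.array(b,float));return X[:3,0]/X[3,0]
def onz(f,p,z):
    d=f["R"].T@np.linalg.inv(f["K"])@[p[0],p[1],1];c=-f["R"].T@f["t"];return c+d*(z-c[2])/d[2]
def proj(f,X):
    q=P(f)@np.append(X,1);return q[:2]/q[2]
E
python3 - <<'E'
from h import *
s=pickle.load(open("side.pkl","rb"));t=pickle.load(open("top.pkl","rb"))
print(Ro.from_quat([0.57610833,0.40992633,-0.41118734,-0.57531259]).as_matrix().round(3))
for n,a,b in(("R",(403,238),(336,284)),("L",(369,250),(301,261))): print(n,tri(t,a,s,b),onz(t,a,86))
for f,n in((s,"side"),(t,"top")):
    im=f["pixels"].astype(int);m=((im[...,0]>150)&(im[...,1]>150)&(im[...,2]<110)).astype(np.uint8)
    o=cv2.morphologyEx(m,cv2.MORPH_OPEN,np.ones((9,9)))
    r=cv2.connectedComponentsWithStats(o);print(n,r[2],r[3])
    for k in range(1,r[0]):
        c,_=cv2.findContours((r[1]==k).astype(np.uint8),0,2);print(cv2.minAreaRect(c[0]))
cs=[cv2.resize(t["pixels"][110:280,290:460],(600,600),interpolation=2),]
cv2.imwrite("pics/crop.png",cs[0][:,:,::-1])
E
```

```text
[[ 0.326 -0.001 -0.945]
 [ 0.945 -0.002  0.326]
 [-0.002 -1.     0.   ]]
R [ 479.30750658 -131.52079217   81.29714351] [ 478.4583417  -129.99238068   86.        ]
L [454.56259026 -61.95488187  81.32002233] [454.52976096 -61.1995495   86.        ]
side [[     0      0    640    400 256000]] [[319.5 199.5]]
top [[     0      0    640    400 255182]
 [   394    226     20     24    407]
 [   359    238     20     24    411]] [[319.2866895  199.35890854]
 [403.61670762 237.45945946]
 [368.64233577 249.51094891]]
((403.5, 237.5), (23.0, 19.0), 90.0)
((368.5, 249.5), (23.0, 19.0), 90.0)
```

View pics/crop.png

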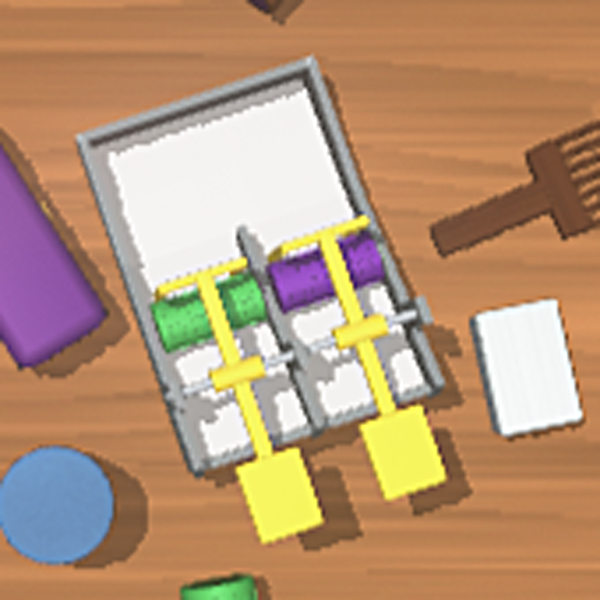

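jog_arm(steps=[[[0,0,4.75],[20,-52,0],0],[[0,0,4.75],[20,-52,0],0],[[0,0,4.75],[20,-52,0],0],[[0,0,4.75],[20,-52,0],0],[[0,0,4.75],[20,-52,0],0],[[0,0,4.75],[20,-52,0],0],[[0,0,4.75],[20,-52,0],0],[[0,0,4.75],[20,-52,0],0]])

```text
t: 1.1
eef_pos: [363.7, 173.2, 253.1]
tcp_rot: [0.41, 0.576, -0.576, -0.41]
wrist_force: [0.4, 0.3, -0.1]
width: 0.001
```

jog_arm(steps=[[[0,0,0],[17,-45,0],0],[[0,0,0],[17,-45,0],0],[[0,0,0],[17,-45,0],0],[[0,0,0],[17,-45,0],0],[[0,0,0],[17,-45,0],0],[[0,0,0],[17,-45,-20],0],[[0,0,0],[13,-34,-40],0],[[0,0,0],[0,0,-43],0]])

```text
t: 2.1
eef_pos: [480.2, -131.9, 149.8]
tcp_rot: [0.413, 0.575, -0.575, -0.41]
wrist_force: [0.0, -0.2, 0.1]
width: 0.002
```

```bash
cat > look.py <<'E'
from h import *
from cell import ctrl
import sys
ims=[]
for n,(r,c) in(("side",(130,240)),("top",(110,300))):
    f=ctrl.grab_frame(n);ims.append(cv2.resize(f["pixels"][r:r+200,c:c+180],(396,440)))
cv2.imwrite(f"pics/{sys.argv[1]}.png",np.hstack(ims)[:,:,::-1])
s=ctrl.get_state();print(s["t"],s["eef_pos"],s["wrist_force"])
E
python3 look.py a
```

```text
2.2 [ 473.90397908 -128.11703222  145.12171849] [-1.15864502 -0.08359324 -1.30283572]
```

View pics/a.png

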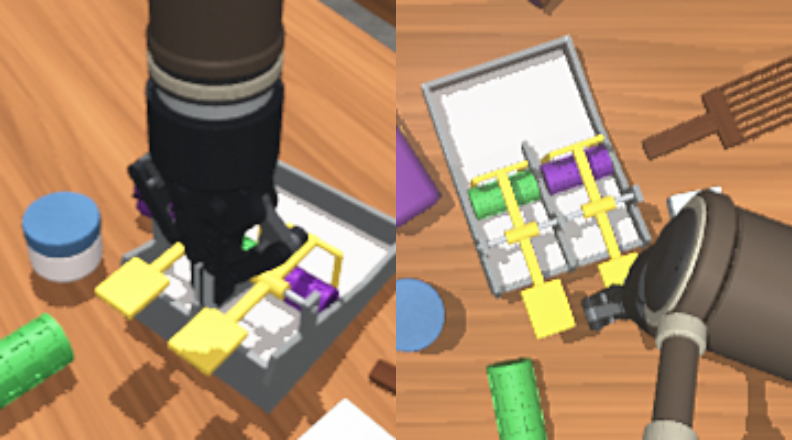

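```bash
python3 - <<'E'
from h import *
from cell import ctrl
s=ctrl.get_state();print(s["t"],s["eef_pos"],s["wrist_force"],s["qd"])
f=pickle.load(open("side.pkl","rb"))
for z in(128,110,86):print(proj(f,[476,-130,z]))
f=ctrl.grab_frame("side")
for i in range(3):
  s=ctrl.get_state();print(s["t"],s["eef_pos"],s["wrist_force"])
  if i<2: ctrl.grab_frame("top")
E
```

```text
2.2 [ 473.90397908 -128.11703222  145.12171849] [-1.15864502 -0.08359324 -1.30283572] [ 0.02070726 -0.06510067 -0.04675158  0.00148737  0.05118308  0.00201816]
[333.02467465 264.62838664]
[332.96427991 272.45143692]
[332.88752914 282.39311591]
2.25 [ 475.84024714 -128.36996656  147.63760483] [-0.2963178   0.41251191  0.60984135]
2.3 [ 477.76240373 -128.7136226   149.70816836] [ 0.91757602 -0.21119098  1.45391443]
2.35 [ 479.10795616 -129.01381889  151.18782201] [ 0.61080497 -1.02656423 -0.63895338]
```

jog_arm(steps=[[[0,0,0],[0,0,-10],0],[[0,0,0],[0,0,-10],0],[[0,0,0],[0,0,-10],0],[[0,0,0],[0,0,-6],0],[[0,0,0],[0,0,-5],0],[[0,0,0],[0,0,-5],0],[[0,0,0],[0,0,-5],0],[[0,0,0],[0,0,-3],0]])

```text
t: 3.35
eef_pos: [478.5, -129.1, 96.1]
tcp_rot: [-0.411, -0.576, 0.576, 0.411]
wrist_force: [-1.6, -0.7, 3.6]
width: -0.001
```

```bash
python3 look.py b
```

```text
3.45 [ 478.55473428 -129.05797202   96.05794291] [-1.90838375  0.28050337  0.5343199 ]
```

View pics/b.png

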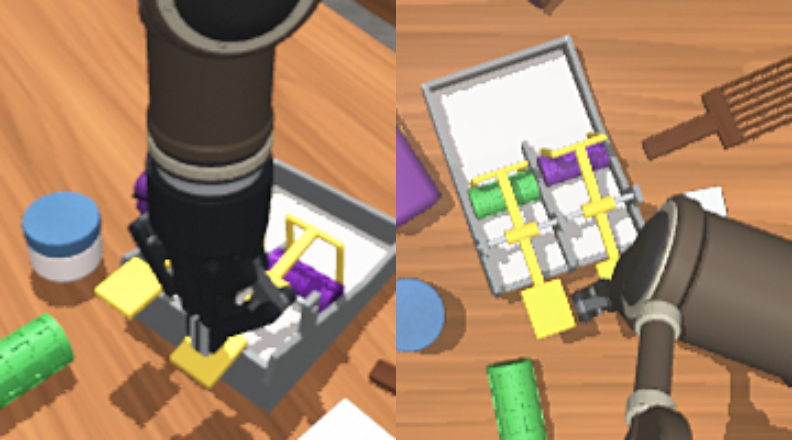

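The tip sits mid-paddle and the right gate is rising, with the left one at rest. I'll press on to TCP z≈75.

jog_arm(steps=[[[0,0,0],[0,0,-5],0],[[0,0,0],[0,0,-5],0],[[0,0,0],[0,0,-5],0],[[0,0,0],[0,0,-4],0],[[0,0,0],[0,0,-2],0],[[0,0,0],[0,0,0],0],[[0,0,0],[0,0,0],0],[[0,0,0],[0,0,0],0]])

```text
t: 4.45
eef_pos: [480.2, -129.7, 76.0]
tcp_rot: [0.412, 0.576, -0.575, -0.409]
wrist_force: [0.3, 1.3, 6.1]
width: 0.001
```

```bash
python3 look.py c
```

```text
4.55 [ 480.23106023 -129.70996782   75.96823199] [0.57773057 0.82827252 5.87163196]
```

View pics/c.png

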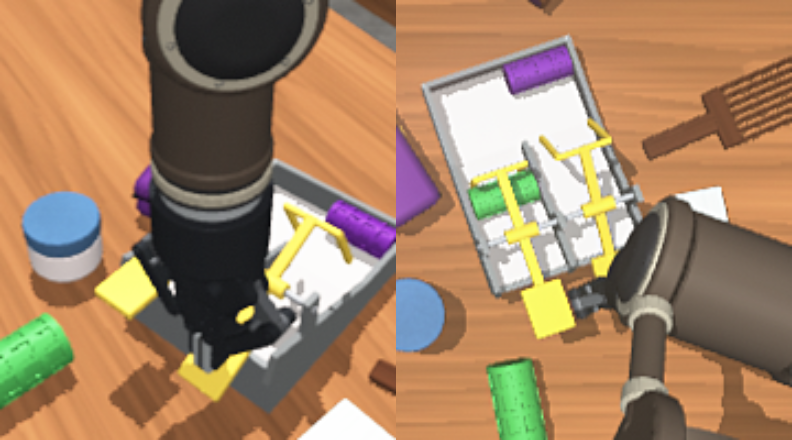

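The purple roller has rolled to the front of the tray, at (540,70) in the crop, and the green one hasn't moved. Next I'll let the lever up gently.

jog_arm(steps=[[[0,0,0],[0,0,5],0],[[0,0,0],[0,0,7],0],[[0,0,0],[0,0,7],0],[[0,0,0],[0,0,7],0],[[0,0,0],[0,0,7],0],[[0,0,0],[0,0,12],0],[[0,0,0],[0,0,20],0],[[0,0,0],[0,0,30],0]])

```text
t: 5.55
eef_pos: [478.3, -128.5, 170.6]
tcp_rot: [0.41, 0.576, -0.575, -0.411]
wrist_force: [0.3, -0.5, -0.2]
width: 0.0
```

jog_arm(steps=[[[0,0,0],[0,0,40],0],[[0,0,0],[-10,30,30],0],[[0,0,0],[-10,40,0],0],[[0,0,0],[-10,40,0],0],[[0,0,0],[-10,40,0],0],[[0,0,0],[-10,30,0],0],[[0,0,0],[0,0,0],0],[[0,0,0],[0,0,0],0]])

```text
t: 6.55
eef_pos: [429.2, 50.8, 240.7]
tcp_rot: [0.411, 0.576, -0.576, -0.41]
wrist_force: [0.6, -1.2, -0.0]
width: 0.001
```

```bash
python3 look.py d
```

```text
6.65 [429.16017666  50.23755088 240.52038044] [-0.49041537  0.71665473  0.56822883]
```

View pics/d.png

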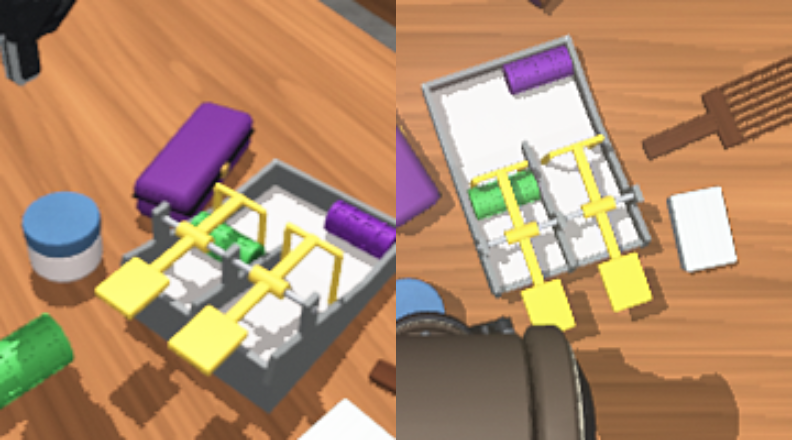

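The purple roller is in the tray, both levers are at rest with their gates shut, the green roller is in its lane and the arm is clear. I'm handing in.

```bash
python3 -c "
from cell import ctrl
print(ctrl.finish_job())"
```

```text
the job is handed in; nothing more can be done
None
```

The job is done and handed in at about 6.7 s of robot time. I pressed the right lane's paddle, the one with the purple roller, with the closed fingertips. The push ended at about 6 N, and the roller rolled out to the front of the tray. I then let the lever come back up and moved the arm clear.

In the last pictures the purple roller lies in the tray, both levers are back up with their gates shut, and the green roller is still in its lane behind its gate. The things around the rack that show in these pictures look unmoved. The wrist force was near zero. No check failed; the only oddity was a few mm of arm sway after the fast approach, which settled before I pressed.

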